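# Fit the bayonet lid on the coffee grinder and hold it at the pulse mark

## Task

Slide the grinder lid out of the open front of its wooden holder, set it into the mouth of the coffee grinder with its two lugs in the two notches until the rim sits flush, then twist it clockwise (seen from above) against the spring until its grip bar points at the orange pulse marks, halfway to the red lock marks. Do not let it click into the lock. Finish while still gripping the lid and holding it at the orange marks; leave the cup, mug and pod where they are.

Things in the scene. Friction and masses are not known exactly. Their poses are not given: they have to be found in the camera images.
- lid: Round grinder lid, 0.15 kg, the same after half a turn. Origin: centre of the underside of its grey plug, z up. Plug radius 26, z 0 to 16 mm. Two lugs on the plug's +x and -x sides, to radius 35, 13 mm wide, z 0 to 6 mm. Dark rim disc radius 40, z 16 to 22 mm. Black grip bar on top (see lid_grip). Starts in the holder, standing on its floor (origin 6 mm above the worktop).
- lid_grip (a point): Where to grip the lid's upright black bar: on the lid's axis, 51 mm above its origin. The bar is 56 mm long along the lid's x (it points over the lugs), 14 mm thick along y, from z 22 to 60 mm of the lid. Grip across its thickness from above; finger tips no lower than lid z 32 mm clear the holder's lips.
- holder: Fixed wooden tray the lid is parked in, 94 (x) by 105 (y) by 36 mm high. Origin: underside, below where the lid stands. Floor 6 mm thick, to x = -46 mm. Inner side walls at y = +-42.5 mm, back wall at x = +43 mm; its -x side, roughly towards the robot, is open. It does not move.
- holder_lips (a point): Middle between the holder's two lips. They are at z 31 to 36 mm and reach inward over the lid's rim to y = +-33 mm, from x = -28 mm to the back wall, so the lid cannot be lifted where it stands: slide it 60 to 80 mm along the holder's -x first, then lift. The bar stands up between them.
- grinder: Fixed black and steel coffee grinder, radius 52 at the foot, 49 near the top, rim 90 mm high. Origin: centre of the underside; z up along the axis. Mouth: bore of radius 28 mm with two notches for the lugs on its +x and -x sides (about 21 mm wide, to radius 37 mm, at the white marks). Between them a ledge 8 mm thick, under which the lugs turn clockwise.
- grinder_seat (a point): Where the lid's origin is when the lid is fully down: on the grinder's axis, 74 mm above its origin. The lid's rim disc then rests on the grinder's rim. Lower it with the bar along the grinder's x (over the white marks).
- pulse_marks: The pair of orange marks on the grinder's shoulder, 42 degrees clockwise of the white marks; the red lock marks are at 84. Origin as the grinder's; its x axis is the line through both orange marks, which the lid's x (the bar) must match, either way round. From about 51 degrees of twist sprung balls resist; at about 76 degrees the lid clicks into the lock.
- drive_ring (a joint): Sprung ring inside the grinder that the lugs push round, rad, 0 at rest, growing clockwise to 1.38. The lugs meet it after about 7 degrees of twist, so it reads about 0.61 when the bar is at the orange marks and 1.3 when locked. It pushes back with 0.07 N m at the start, 0.15 N m at the orange marks, and turns the lid back if it is let go.
- dosing_cup: Open steel cup, 59 mm across, 56 mm high; bystander. Origin: centre of the underside.
- mug: Green mug, 65 x 94 x 52 mm high; bystander. Origin: centre of the underside.
- pod: Dark red coffee pod, 45 mm across, 28 mm high; bystander. Origin: centre of the underside.

How it is judged:
By the outcome, as a careful person would: the job done as asked, in the order asked, and still so for the second after the job is handed in, while the arm keeps its last pose, push and grip.
It also fails if it takes over 48 s, if anything falls off the work surface, if the arm or the gripper's body presses on something with over 40 N, if the wrist force passes 120 N, or if a joint passes its speed limit or range.

## Robot

A 7-joint arm with a two-finger parallel gripper is mounted at the origin on a cart in front of the work surface, level with it; the furniture and walls round the work are solid. World frame = base frame: x ahead of the robot, y to its left, z up, the work surface at z = 0. Lengths are in m, angles in rad, forces in N, time in s.
With the tool pointing down it reaches from about 0.4 to 0.85 m from the base axis. Payload 10.4 kg.
Tool frame: the origin (TCP) lies midway between the tips of the shut fingers; the grasp point (between the pads) lies 19 mm behind it (manip.tcp_to_grasp is the distance from the TCP to the grasp point, in m); z points along the fingers, y is the line along which they close (so a half turn about z gives the same grasp; the last joint's range is limited). The gripper opens to 85 mm and grips with 20 to 120 N. Pads are 22 mm wide; open, the fingers measure 114 mm over their backs; the gripper's body (76 mm by 85 mm) begins 54 mm behind the grasp point. The pads swing forward as they close: fully open they stand 13 mm farther back than shut.
Start: joints at [-1.281, 0.332, -0.065, 1.46, 0.022, 1.35, -0.088], TCP at [0.192, 0.595, 0.199] pointing down, gripper open.
Joint ranges: [-2.6, 2.6], [-0.5, 2.12], [-1.47, 1.34], [0.16, 2.42], [-1.27, 4.41], [0.06, 2.06], [-2.6, 2.6]. Speed limits (rad/s): [2.22, 2.22, 2.79, 2.79, 3.14, 3.14, 3.14].

## Interface

Orientations are given as a unit quaternion [x, y, z, w].
In Python, from workcell import manip gives the robot as it stands.
- The arm moves only by the shell command python3 -m jog 'ROWS' [FORCE]. ROWS is a JSON object of lists of equal length, an entry for each row: "offset": the shift along the world's x, y, z in m, a list of three; "yaw": the turn about the world's z in degrees; "jaw": the closure, from 0 (fully open) to 1 (shut). A call has 1 to 20 rows; each row shifts and turns the commanded pose from where the row before left it; what a row does not reach is not made up. A row lasts 1/12 s, in which the tool goes at most 41.7 mm and 7.16 degrees, less where a joint would pass 70% of its speed; a pose out of reach is approached as far as the arm can. A call is refused whole if a number of a shift passes 0.0417 or a number of a turn 7.16, either way. A call with a gripper value outside its range is refused whole. The fingers move at their own pace and stop on an object; FORCE is the grip in N (left out, the last holds). Time passes only in rows, so rows that do not move let the fingers close. It gives the time, the measured TCP pose, the force, the opening and the grip force at its end, in the units of the state.
- manip.get_obs(): the state, without advancing time (a new reading comes with each control period).
- manip.camera(name): name is "side" or "top"; returns a dict with "frame" (384x512x3 uint8, red, green, blue), "camera_matrix" (3x3 intrinsics, pixels), "eye" and "attitude" of the camera in the world. Camera axes: x right, y up, looking along -z (the intrinsics and any distortion apply to the point x, -y, -z); pixel columns grow to the right and rows downward; lengths in m; the calibration is good to about 2 mm. A picture is of the moment at which its call begins. There is no depth.
- manip.hand_in(): hands the job in; it is judged then, once.
Trained networks look in a picture, given as the dict that the camera call returned (one of the last four; its "shot" number tells which), for a name from the list of things; names that differ only in an ending like _2 or _b are one class to them, and where a whole thing is asked for, a point or a joint stands for the part that bears it (a point fixed in the world has none). Each returns a list of dicts, best first, with "score" (0 to 1); they miss things now and then, are a little off and sometimes report something else, mostly with a low value. They report only what shows in the picture. A call takes as long as a camera call.
- manip.masks_of(picture, name): "region" (384x512 bool, what is visible of it).
- manip.tip_of(picture, name): "at" ([x, y, z] in m, in world coordinates, good to about 4 mm: a listed point, or the origin of a listed thing).
The state is a dict: "clock": time; "joint_pos": joint angles; "joint_velocities": joint speeds; "tau": joint torques, N m; "position": TCP position; "ee_rot": TCP orientation; "ft_force": force on the tool from outside, world axes, zero at the start; "torque": the same for the moment, N m; "grip_width": opening from 0.0 (shut) to 1.0 (fully open); "grasp_force": force on a finger pad.
Only numpy, scipy, OpenCV 4.12 (cv2) and the standard library are available. Lean on these libraries where they do the work, as an engineer would, in place of code of your own. Each camera call takes 0.05 s, during which the arm holds its last target. There are 200 camera calls.

## Working session

There is one attempt and no reset: what is moved stays moved. The work goes in short steps, Python scripts to look and compute and a shell command to move; the robot and the scene stay as the last step left them, time stands still between calls to the robot, and variables do not carry over. Pictures are saved under pics/ and viewed, at most 10 in all, crops included, and the job is handed in when it is done.

```bash
mkdir -p pics
cat > h.py <<'E'
import numpy as np, cv2
from workcell import manip
from scipy.spatial.transform import Rotation as R
def cam(n): return manip.camera(n)
def rot(c):
    a=np.array(c["attitude"],float)
    return a if a.shape==(3,3) else R.from_quat(a).as_matrix()
def ray(c,uv,z):
    K=np.array(c["camera_matrix"]); d=np.linalg.inv(K)@[uv[0],uv[1],1]
    d=rot(c)@np.array([d[0],-d[1],-d[2]]); e=np.array(c["eye"]); return e+d*(z-e[2])/d[2]
def proj(c,p):
    q=rot(c).T@(np.array(p)-c["eye"]); q=np.array(c["camera_matrix"])@[q[0],-q[1],-q[2]]; return q[:2]/q[2]
def save(c,n,box=None,s=1):
    f=c["frame"]
    if box: f=f[box[1]:box[3],box[0]:box[2]]
    cv2.imwrite(f"pics/{n}.png",cv2.resize(f,None,fx=s,fy=s,interpolation=cv2.INTER_CUBIC)[:,:,::-1])
E
python3 - <<'E'
from h import *
o=manip.get_obs(); print({k:np.round(v,3) for k,v in o.items()}, manip.tcp_to_grasp)
ims=[]
for n in ("top","side"):
    c=cam(n); print(n,[k for k in c],np.round(c["eye"],3),np.round(c["attitude"],3),np.round(c["camera_matrix"],1).tolist())
    ims.append(c)
    for t in ("lid","lid_grip","holder","holder_lips","grinder","grinder_seat","pulse_marks","dosing_cup","mug","pod"):
        r=manip.tip_of(c,t); print(t,[(np.round(x["at"],3).tolist(),round(x["score"],2)) for x in r[:2]])
    save(c,n+"0",s=1.5)
E
```

```text
{'clock': np.float64(0.0), 'joint_pos': array([-1.281,  0.333, -0.065,  1.461,  0.022,  1.35 , -0.088]), 'joint_velocities': array([-0.001, -0.   ,  0.   , -0.001,  0.   , -0.   ,  0.   ]), 'tau': array([ 0.0000e+00, -6.2545e+01,  4.9000e-02, -3.9161e+01,  1.6000e-02,
        1.0000e-02, -0.0000e+00]), 'position': array([0.192, 0.594, 0.198]), 'ee_rot': array([ 0.156,  0.988, -0.001, -0.   ]), 'ft_force': array([-0.052, -0.406, -0.884]), 'torque': array([-0.022, -0.014, -0.055]), 'grasp_force': np.float64(0.0), 'grip_width': np.float64(1.0)} 0.0187
top ['frame', 'camera_matrix', 'eye', 'attitude', 'shot'] [ 0.372 -0.075  1.255] [-0.041  0.049  0.711 -0.701] [[409.7, 0.0, 257.6], [0.0, 409.7, 193.4], [0.0, 0.0, 1.0]]
lid [([0.58, 0.058, 0.007], 0.9)]
lid_grip [([0.573, 0.061, 0.055], 0.78)]
holder [([0.575, 0.055, 0.004], 0.78)]
holder_lips [([0.579, 0.056, 0.033], 0.96), ([0.578, 0.056, 0.004], 0.47)]
grinder [([0.585, -0.238, -0.0], 0.75)]
grinder_seat [([0.58, -0.242, 0.071], 0.91), ([0.574, 0.059, 0.058], 0.17)]
pulse_marks []
dosing_cup [([0.644, -0.068, -0.003], 0.82)]
mug [([0.469, -0.437, 0.002], 0.82)]
pod [([0.408, 0.282, -0.004], 0.74)]
side ['frame', 'camera_matrix', 'eye', 'attitude', 'shot'] [0.485 0.815 0.551] [-0.013  0.52   0.854 -0.025] [[375.8, 0.0, 257.0], [0.0, 375.8, 189.7], [0.0, 0.0, 1.0]]
lid [([0.572, 0.056, 0.002], 0.94)]
lid_grip [([0.576, 0.059, 0.056], 0.62)]
holder [([0.585, -0.235, -0.001], 0.66)]
holder_lips [([0.579, 0.056, 0.034], 0.85)]
grinder [([0.582, -0.235, -0.002], 0.9)]
grinder_seat [([0.578, -0.234, 0.073], 0.97)]
pulse_marks []
dosing_cup [([0.646, -0.067, 0.001], 0.76), ([0.411, 0.282, -0.0], 0.42)]
mug [([0.468, -0.437, 0.002], 0.69)]
pod [([0.41, 0.284, 0.001], 0.71)]
```

Run:
```python
from h import *
c=cam("top")
f=c["frame"]
b1=f[:, :]
u=proj(c,[.576,.057,.04]); g=proj(c,[.582,-.238,.09]); print(u,g)
def crop(p,s=45): x,y=map(int,p); return cv2.resize(f[y-s:y+s,x-s:x+s],(400,400),interpolation=cv2.INTER_CUBIC)
cv2.imwrite("pics/crops.png",np.hstack([crop(u),crop(g)])[:,:,::-1])
# lid/holder orientation candidates
for t in ("lid_grip","lid","holder","grinder"):
    for r in manip.masks_of(c,t)[:1]:
        m=r["region"].astype(np.uint8); print(t,round(r["score"],2),m.sum(),cv2.minAreaRect(cv2.findNonZero(m)))
```

```text
[208.3749016  178.16121726] [308.70746061 171.93203196]
lid_grip 0.6 510 ((208.896240234375, 179.61318969726562), (22.389768600463867, 25.961143493652344), 15.945395469665527)
lid 0.61 474 ((208.39414978027344, 179.4160614013672), (21.358938217163086, 25.288986206054688), 19.98310661315918)
holder 0.71 693 ((209.75083923339844, 177.9657440185547), (36.86440658569336, 33.17464065551758), 15.422160148620605)
grinder 0.86 1059 ((307.5000305175781, 175.50001525878906), (33.941123962402344, 38.18376159667969), 45.0)
```

View pics/top0.png

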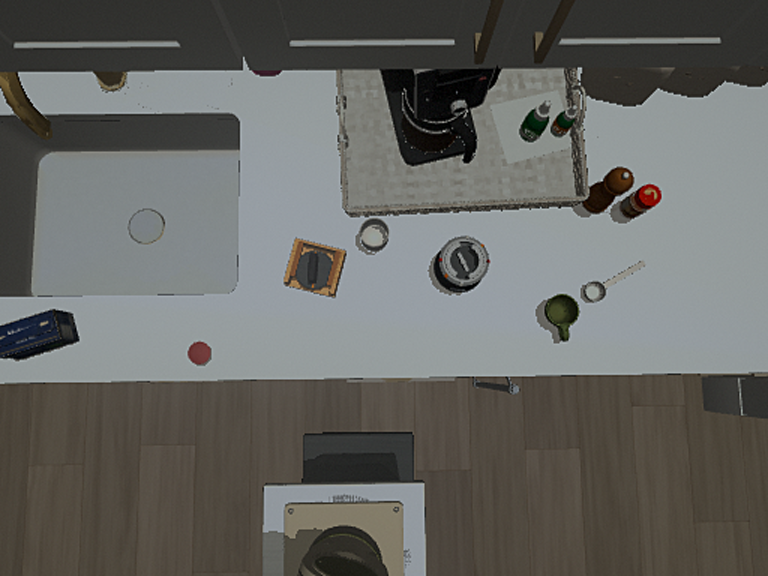

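View pics/crops.png

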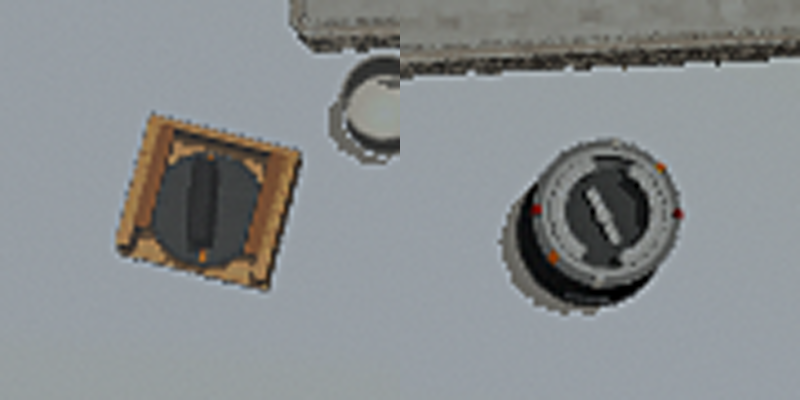

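The picture shows the holder at top pixel (208,178), open towards the robot and tilted about 12°. The lid bar stands almost upright in the image. The grinder is at (308,172), with orange and red marks on its shoulder. I'll measure the angles next.

```bash
cat >> h.py <<'E'
def blobs(c,center,rad,lo,hi,z,amin=2):
    hsv=cv2.cvtColor(c["frame"],cv2.COLOR_RGB2HSV); m=cv2.inRange(hsv,lo,hi)
    yy,xx=np.mgrid[:384,:512]; m[(xx-center[0])**2+(yy-center[1])**2>rad**2]=0
    n,l,s,ce=cv2.connectedComponentsWithStats(m)
    return [(s[i,4],ce[i].round(1),ray(c,ce[i],z).round(4)) for i in range(1,n) if s[i,4]>=amin]
E
python3 - <<'E'
from h import *
for n,ctr in (("top",(308,172)),("side",None)):
    c=cam(n)
    g=proj(c,[.582,-.237,.09])
    for nm,lo,hi in (("orange",(8,110,90),(22,255,255)),("red",(0,130,80),(5,255,255)),("red2",(172,130,80),(180,255,255))):
        for b in blobs(c,g,26,lo,hi,.088): print(n,nm,b)
    l=proj(c,[.576,.057,.03])
    hsv=cv2.cvtColor(c["frame"],cv2.COLOR_RGB2HSV)
    if n=="top":
        m=cv2.inRange(hsv,(5,70,40),(25,255,255)); yy,xx=np.mgrid[:384,:512]; m[(xx-l[0])**2+(yy-l[1])**2>30**2]=0
        h=cv2.convexHull(cv2.findNonZero(m)); r=cv2.minAreaRect(h); bp=cv2.boxPoints(r)
        print("holder",[ray(c,p,.036).round(4)[:2] for p in bp], r)
        g=c["frame"].astype(int).sum(2); 
        x0,y0=208,178
        print(g[y0-16:y0+18,x0-18:x0+19]//3)
    save(c,"side_l",(int(l[0])-64,int(l[1])-48,int(l[0])+64,int(l[1])+48),6) if n=="side" else 0
E
```

```text
top orange (np.int32(3), array([321.3, 163.3]), array([ 0.6072, -0.2758,  0.088 ]))
top orange (np.int32(6), array([297.2, 183.2]), array([ 0.5499, -0.2039,  0.088 ]))
top red (np.int32(4), array([293.5, 172.5]), array([ 0.5813, -0.1942,  0.088 ]))
holder [array([0.5446, 0.1184]), array([0.6385, 0.0958]), array([ 0.6103, -0.0094]), array([0.5168, 0.0142])] ((209.26473999023438, 177.94119262695312), (35.89527130126953, 31.772165298461914), 14.03624439239502)
[[156 158 158 ... 157 157 156]
 [156 157 157 ... 158 159 158]
 [157 156 157 ... 160 156 161]
 ...
 [158 157 158 ...  68 164 160]
 [156 158 157 ... 133 163 157]
 [157 155 156 ... 169 162 158]]
side orange (np.int32(3), array([254.7, 170.3]), array([ 0.5487, -0.2023,  0.088 ]))
```

View pics/side_l.png

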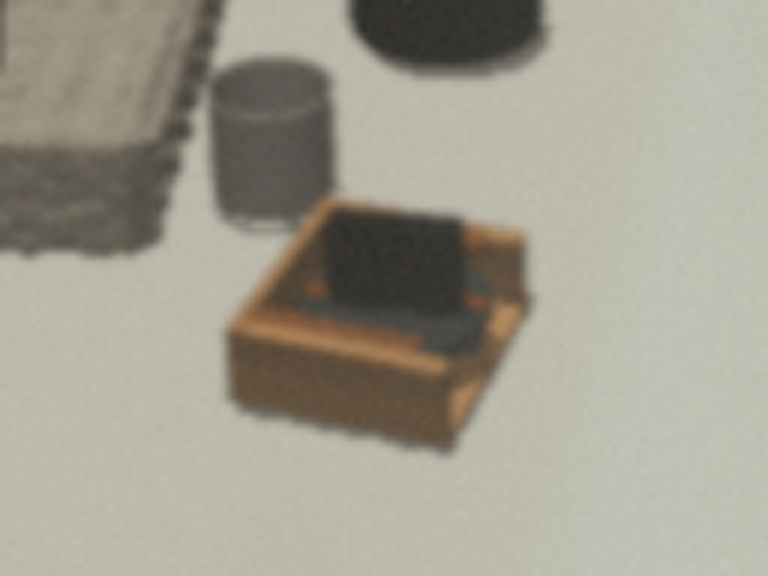

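Run:
```python
from h import *
np.set_printoptions(linewidth=250)
c=cam("top"); g=c["frame"].max(2)
print(g[166:192,198:222])
m=np.zeros_like(g); m[164:194,196:222]=(g[164:194,196:222]<58)
n,l,s,ce=cv2.connectedComponentsWithStats(m); i=1+np.argmax(s[1:,4]); r=cv2.minAreaRect(cv2.findNonZero((l==i).astype(np.uint8)))
bp=np.array([ray(c,p,.066)[:2] for p in cv2.boxPoints(r)]); print(s[i],bp.round(4),bp.mean(0),r)
pts=np.argwhere(l==i)[:,::-1]; w=np.array([ray(c,p,.066)[:2] for p in pts]); w-=w.mean(0); v=np.linalg.svd(w)[2][0]; print("bar yaw",np.degrees(np.arctan2(v[1],v[0])))
print("lid orange",blobs(c,(209,179),16,(5,110,110),(22,255,255),.028))
# side bar quadrilateral: top edge
s=cam("side"); l=proj(s,[.576,.057,.03]); ox,oy=int(l[0])-64,int(l[1])-48
for p in ((328,208),(465,218)): print(ray(s,(ox+p[0]/6,oy+p[1]/6),.066).round(4))
print(proj(c,[.5766,.055,.066]))
```

```text
[[113 115 125  61 163 161 161 162 157 158 159  92  88  90  83  74  64  56  52  50  38  49  86 118]
 [111 120 127  75 163 159 161 167 103  70  68  74 112  73  97  77  90  94  83  72  63  53  50  48]
 [113 119  97 169 167  86  67  57  61  50  59  72 134  64  67  64  90  90  88  87  95  97  76  67]
 [117 119  70 167 104  60  69  68  58  46  49  51  45  47  65  63  65  61  61  78 158 161  92  92]
 [119 126  56  64  64  67  68  69  51  48  51  51  45  46  66  66  66  65  65  58  90 166 166 165]
 [120 124  53  67  66  68  67  69  45  48  47  52  47  40  57  68  67  65  66  67  58  90 161 172]
 [124  83  68  68  65  67  67  70  42  49  49  52  45  38  56  69  66  65  66  64  68  58  74 168]
 [129  55  69  68  65  65  66  70  45  48  52  54  44  37  56  67  65  64  65  64  64  60  77 167]
 [125  58  67  67  65  66  67  67  46  48  50  53  43  40  57  68  66  66  66  64  65  65  58  60]
 [113  69  67  67  69  68  69  54  44  50  51  52  41  36  69  68  65  66  67  66  67  66  67  54]
 [ 69  67  68  67  67  68  70  52  46  51  50  52  42  40  70  68  67  66  68  67  66  70  71  87]
 [ 64  67  
[... 1531 characters left out ...]
 [0.6004 0.0422]
 [0.538  0.0473]] [0.57020661 0.05481299] ((208.15174865722656, 178.6793212890625), (6.892775535583496, 21.09355354309082), 4.763640880584717)
bar yaw 174.82690349605093
lid orange [(np.int32(77), array([197.8, 173.1]), array([0.5939, 0.0905, 0.028 ])), (np.int32(2), array([213.5, 164. ]), array([0.6215, 0.0427, 0.028 ])), (np.int32(82), array([221.6, 180.4]), array([0.5705, 0.0184, 0.028 ])), (np.int32(10), array([197.5, 188.7]), array([0.5462, 0.0911, 0.028 ])), (np.int32(3), array([208., 190.]), array([0.5418, 0.0594, 0.028 ])), (np.int32(13), array([213.8, 193.2]), array([0.532 , 0.0418, 0.028 ]))]
[0.6003 0.0518 0.066 ]
[0.5449 0.0558 0.066 ]
[208.09178528 176.4966506 ]
```

```bash
python3 -m jog '{"offset":[[0.019,-0.0268,-0.002],[0.019,-0.0268,-0.002],[0.019,-0.0268,-0.002],[0.019,-0.0268,-0.002],[0.019,-0.0268,-0.002],[0.019,-0.0268,-0.002],[0.019,-0.0268,-0.002],[0.019,-0.0268,-0.002],[0.019,-0.0268,-0.002],[0.019,-0.0268,-0.002],[0.019,-0.0268,-0.002],[0.019,-0.0268,-0.002],[0.019,-0.0268,-0.002],[0.019,-0.0268,-0.002],[0.019,-0.0268,-0.002],[0.019,-0.0268,-0.002],[0.019,-0.0268,-0.002],[0.019,-0.0268,-0.002],[0.019,-0.0268,-0.002],[0.019,-0.0268,-0.002]],"yaw":[0.65,0.65,0.65,0.65,0.65,0.65,0.65,0.65,0.65,0.65,0.65,0.65,0.65,0.65,0.65,0.65,0.65,0.65,0.65,0.65],"jaw":[0,0,0,0,0,0,0,0,0,0,0,0,0,0,0,0,0,0,0,0]}' 40
cat >> h.py <<'E'
def st():
    o=manip.get_obs(); r=R.from_quat(o["ee_rot"]).as_matrix()
    print("t",round(float(o["clock"]),2),"p",np.round(o["position"],4),"yaw_y",round(np.degrees(np.arctan2(r[1,1],r[0,1])),2),"zdir",r[:,2].round(3),"F",np.round(o["ft_force"],1),"T",np.round(o["torque"],2),"w",round(float(o["grip_width"]),3),"gf",round(float(o["grasp_force"]),1),"j",np.round(o["joint_pos"],2))
E
python3 -c "from h import *; st()"
```

```text
clock: 3.22
position: [0.5731, 0.0573, 0.1587]
ee_rot: [0.043, 0.999, 0.0, 0.0]
ft_force: [0.5, 1.6, 0.5]
grip_width: 0.997
grasp_force: 0.0
t 3.22 p [0.5731 0.0573 0.1587] yaw_y 85.12 zdir [ 0.001  0.    -1.   ] F [0.5 1.6 0.5] T [-0.    0.03  0.04] w 0.997 gf 0.0 j [-0.51  0.25  0.4   1.67 -0.1   1.24  1.39]
```

```bash
python3 -m jog '{"offset":[[0,0,-0.02],[0,0,-0.02],[0,0,-0.02],[0,0,-0.02],[0,0,-0.02],[0,0,-0.012],[0,0,-0.0065],[0,0,0],[0,0,0],[0,0,0],[0,0,0],[0,0,0],[0,0,0],[0,0,0],[0,0,0]],"yaw":[0,0,0,0,0,0,0,0,0,0,0,0,0,0,0],"jaw":[0,0,0,0,0,0.3,0.4,0.5,0.6,0.7,0.8,1,1,1,1]}' 60
python3 - <<'E'
from h import *
st(); c=cam("side"); u=proj(c,[.575,.057,.05]).astype(int); save(c,"grip",(u[0]-64,u[1]-60,u[0]+64,u[1]+36),6)
E
```

```text
clock: 4.47
position: [0.5724, 0.0588, 0.0402]
ee_rot: [0.043, 0.999, 0.0, 0.0]
ft_force: [0.2, 0.8, -0.3]
grip_width: -0.0
grasp_force: 0.0
t 4.47 p [0.5724 0.0588 0.0402] yaw_y 85.08 zdir [ 0.  0. -1.] F [ 0.2  0.8 -0.3] T [-0.01  0.02  0.03] w -0.0 gf 0.0 j [-0.49  0.38  0.37  1.79 -0.16  1.01  1.43]
```

View pics/grip.png

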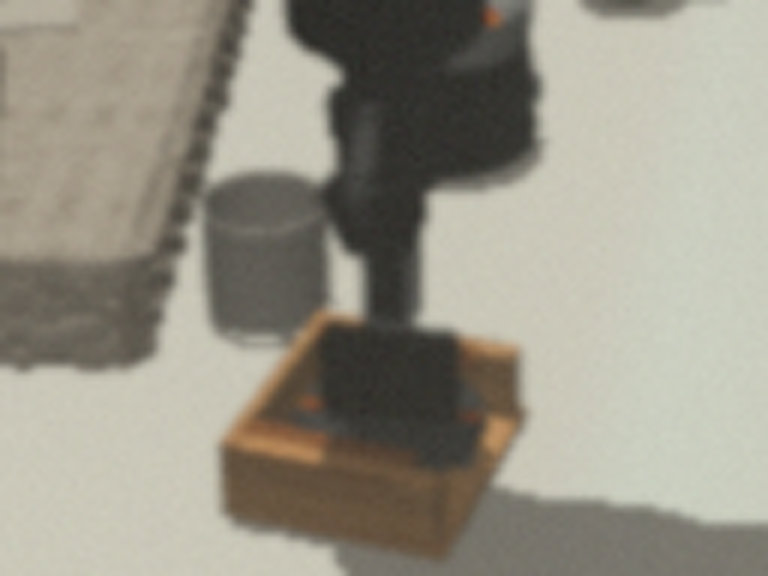

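Run:
```python
from h import *
c=cam("side"); u=proj(c,[.575,.057,.05]).astype(int); o=u-[64,60]
f=lambda p:((p-o)*6).round()
for p in ([.5724,.0588,.0402],[.5724,.0588,.066],[.5724,.0588,.12],[.60,.055,.066],[.545,.06,.066],[.5724,.03,.0402],[.5724,.03,.066]): print(p,f(proj(c,p)))
print("finger bottom x at y=.0588 depth:")
t=cam("top")
ut=proj(t,[.575,.057,.05]).astype(int)
print(proj(t,[.5724,.0588,.12]))
A=cv2.resize(t["frame"][ut[1]-40:ut[1]+40,ut[0]-53:ut[0]+53],None,fx=7,fy=7,interpolation=cv2.INTER_CUBIC)
cv2.imwrite("pics/top2.png",A[:,:,::-1])
for n in (c,t):
  for k in ("lid_grip","lid","holder_lips"): print(k,[(np.round(x["at"],3).tolist(),round(x["score"],2)) for x in manip.tip_of(n,k)[:2]])
```

```text
[0.5724, 0.0588, 0.0402] [391. 388.]
[0.5724, 0.0588, 0.066] [389. 334.]
[0.5724, 0.0588, 0.12] [387. 216.]
[0.6, 0.055, 0.066] [322. 326.]
[0.545, 0.06, 0.066] [458. 338.]
[0.5724, 0.03, 0.0402] [398. 349.]
[0.5724, 0.03, 0.066] [397. 296.]
finger bottom x at y=.0588 depth:
[204.62335281 174.75149632]
lid_grip [([0.574, 0.058, 0.059], 0.95)]
lid [([0.575, 0.054, 0.004], 0.94)]
holder_lips [([0.468, -0.438, 0.002], 0.65), ([0.575, 0.054, 0.036], 0.62)]
lid_grip [([0.582, -0.24, 0.069], 0.65), ([0.571, 0.063, 0.059], 0.64)]
lid [([0.58, 0.058, 0.006], 0.39)]
holder_lips [([0.58, 0.054, 0.03], 0.76)]
```

View pics/top2.png

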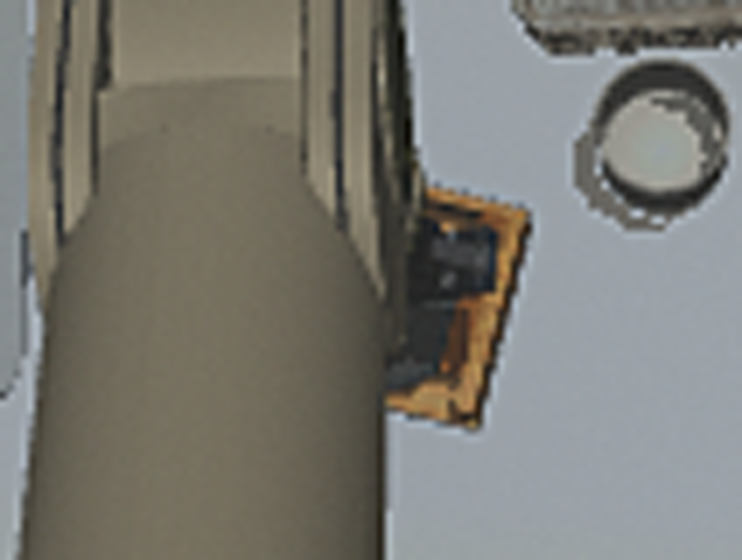

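The visible finger seems to end behind the bar, and the jaw reads fully shut with nothing held. I'll raise the tool, open it and check the hand against its projected TCP.

```bash
python3 -m jog '{"offset":[[0,0,0.02],[0,0,0.02],[0,0,0.02],[0,0,0.02],[0,0,0.01]],"yaw":[0,0,0,0,0],"jaw":[1,1,1,1,1]}'
python3 - <<'E'
from h import *
st(); p=np.array(manip.get_obs()["position"])
c=cam("side"); t=cam("top"); out=[]
for k,w in ((c,(70,75)),(t,(60,75))):
    u=proj(k,p).astype(int); f=k["frame"].copy(); big=cv2.resize(f,None,fx=4,fy=4,interpolation=cv2.INTER_CUBIC)
    for q,col in ((p,(255,0,0)),(p+[0,0,.0187],(255,255,0)),(p+[0,0,.073],(0,255,0)),(p+[0,0,.2],(0,255,255))):
        cv2.circle(big,tuple(((proj(k,q)+.5)*4).astype(int)),4,col,2)
    y0,x0=max(0,u[1]-95)*4,(u[0]-50)*4
    out.append(big[y0:y0+560,x0:x0+400]); print(u)
cv2.imwrite("pics/both.png",np.hstack(out)[:,:,::-1])
E
```

```text
clock: 5.33
position: [0.5733, 0.0588, 0.1325]
ee_rot: [0.043, 0.999, 0.0, 0.001]
ft_force: [0.7, -1.1, 0.2]
grip_width: -0.0
grasp_force: 0.0
t 5.33 p [0.5733 0.0588 0.1325] yaw_y 85.07 zdir [ 0.003  0.001 -1.   ] F [ 0.7 -1.1  0.2] T [-0.01 -0.03 -0.08] w -0.0 gf 0.0 j [-0.51  0.28  0.39  1.7  -0.11  1.18  1.39]
[236 199]
[204 173]
```

View pics/both.png

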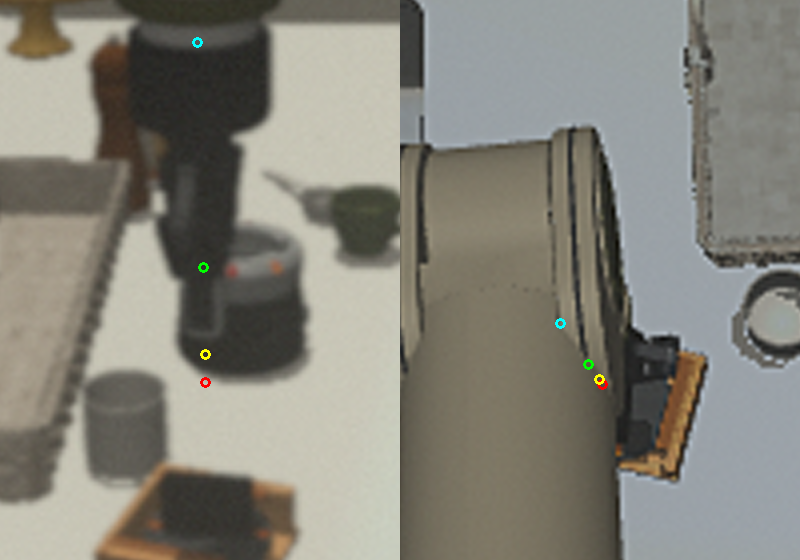

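```bash
python3 -c "
from h import *
np.save('a.npy',cam('side')['frame'])"
python3 -m jog '{"offset":[[0,0,0],[0,0,0],[0,0,0],[0,0,0],[0,0,0],[0,0,0],[0,0,0],[0,0,0]],"yaw":[0,0,0,0,0,0,0,0],"jaw":[0,0,0,0,0,0,0,0]}'
python3 - <<'E'
from h import *
a=np.load('a.npy'); c=cam("side"); b=c["frame"]; p=np.array(manip.get_obs()["position"]); u=proj(c,p); print(u)
big=[]
for f in (a,b):
    g=f[115:215,190:290].astype(float); g=255*(g/255)**.5
    big.append(cv2.resize(g.astype(np.uint8),(400,400),interpolation=cv2.INTER_CUBIC))
im=np.hstack(big)
for k in (0,1): cv2.circle(im,(int((u[0]-190)*4)+400*k,int((u[1]-115)*4)),4,(255,0,0),1)
cv2.imwrite("pics/oc.png",im[:,:,::-1])
E
```

```text
clock: 6.15
position: [0.5723, 0.0587, 0.13]
ee_rot: [0.043, 0.999, 0.0, 0.0]
ft_force: [0.7, 0.1, 0.2]
grip_width: 0.999
grasp_force: 0.0
[237.39507227 200.12086745]
```

View pics/oc.png

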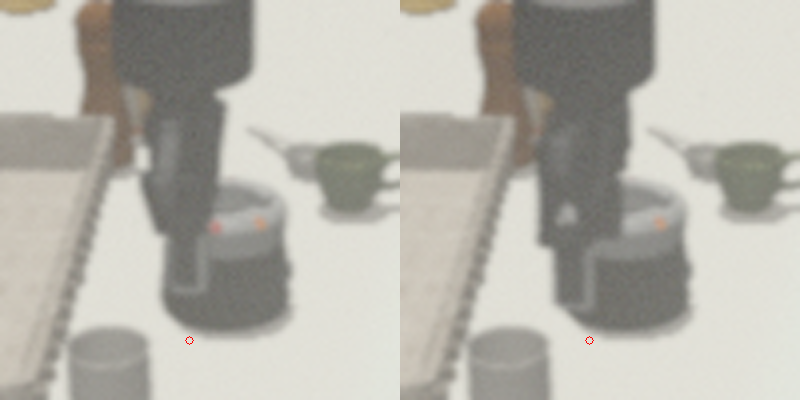

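Run:
```python
from h import *
np.set_printoptions(linewidth=250)
t=cam("top"); g=t["frame"].max(2); u=proj(t,[.5723,.0587,.16]); print(u, "A edge",proj(t,[.577,.002,.165]),"B edge",proj(t,[.577,-.045,.14]))
print(g[158:196:2,204:236])
```

```text
[202.91623558 172.23942412] A edge [223.72651515 169.92189154] B edge [241.41097686 171.37087539]
[[ 73  53  57  57  47  66  98  30 183 173 170 167 167 168 166 168 166 168 168 168 168 169 168 169 167 167 168 167 170 168 169 170]
 [ 98  54  55  57  55 102  70  30  92 134 180 176 173 171 168 169 176 174 132 140 128 173 176 171 170 168 167 168 168 167 168 170]
 [127  55  55  58  57  60  62  37  34  35  33  29  17 176 178 183  74  30  43  51  40  26  39 175 177 170 168 167 167 168 167 171]
 [132  53  55  58  58  58  37  32  39  96  93  90  89  82  77  78  91  60  86  96  71  42  33  22  83 174 175 169 169 168 168 168]
 [126  71  54  55  56  90  40  35  40  92  91  88  88  89  89  88  90  60  94  83  66  45  46  38  27  89 176 175 170 169 167 169]
 [117 112  56  55  58  59  37  38  38  36  38  35  43  56  36  43  35  39  52  44  45  41  47  38  42 121 101 179 171 168 168 169]
 [111 113  51  55  59  60  36  35  37  37  40  38  48  46  37  53  46  41  50  46  46  38  41  42  43  47  79 179 172 168 168 168]
 [ 90 110  67  55  58  60  37  42  38  41  44  44  44  44  37  38  38  39  38  35  39
[... 787 characters left out ...]
118  56 182 174 168 167 168 168 168 168 169]
 [ 83  77  73  66  35  32  32  57  48  47  45  49  48  48  47  75  76  73  67 159 162  41 140 177 170 169 167 168 168 168 167 168]
 [ 82  76  72  64  40  36  34  50  48  47  48  47  49  49  83  77  76  78  66 163 116  70 184 173 168 167 169 168 168 167 167 168]
 [ 83  77  70  64 112  65  47  45  50  44  46  43  45  62  78  58  71  84 172 175  40 143 177 169 168 168 169 167 168 170 168 169]
 [ 82  76  72  63  41  40  43  60  58  62 102  98  94  94  92  87 137 165 167 107  57 180 172 168 166 168 169 167 169 168 168 168]
 [ 83  79  71  60  68 173 169 168 168 173 100 167 167 168 173  90 164 168 170  38 143 175 170 167 168 167 168 168 168 168 169 168]]
```

```bash
python3 -m jog '{"offset":[[-0.022,0,0],[-0.022,0,0],[-0.022,0,0],[-0.022,0,-0.02],[-0.022,0,-0.02],[0,0,-0.025],[0,0,-0.025],[0,0,-0.02],[0,0,-0.005],[0,0,0]],"yaw":[0,0,0,0,0,0,0,0,0,0],"jaw":[1,1,1,1,1,1,1,1,1,1]}'
python3 - <<'E'
from h import *
st(); p=np.array(manip.get_obs()["position"]); c=cam("side"); u=proj(c,p); print(u)
x,y=u.astype(int); g=c["frame"].max(2); np.set_printoptions(linewidth=250)
print(g[y-24:y+12,x-12:x+13])
E
```

```text
clock: 7.08
position: [0.4614, 0.0584, 0.0141]
ee_rot: [0.043, 0.999, -0.001, -0.001]
ft_force: [0.3, 0.2, 0.6]
grip_width: -0.002
grasp_force: 0.0
t 7.08 p [0.4614 0.0584 0.0141] yaw_y 85.07 zdir [-0.002 -0.001 -1.   ] F [0.3 0.2 0.6] T [ 0.06  0.05 -0.06] w -0.002 gf 0.0 j [-0.56  0.19  0.36  2.08 -0.09  0.89  1.34]
[283.69602749 243.07567735]
[[204 202 204 203 201 203 194 159 100  63  56  58  60  60  60  59  55  57  80 129 178 201 206 206 206]
 [204 202 202 203 203 204 196 165 108  71  57  60  58  56  56  62  58  60  88 143 188 204 207 205 205]
 [203 203 204 204 203 203 198 175 134  91  69  60  56  56  56  58  59  65  98 158 196 206 206 207 205]
 [202 202 203 203 202 202 200 193 174 132  89  64  57  61  59  58  61  72 114 168 199 206 204 207 204]
 [204 202 203 201 201 203 203 202 183 148  95  65  58  59  57  62  65  84 127 172 199 205 207 206 207]
 [202 203 203 202 206 204 207 202 184 145  93  63  58  61  58  61  64  91 135 179 203 208 204 206 206]
 [205 202 202 205 202 204 203 199 186 145  93  66  58  60  57  60  69  91 137 181 202 206 205 207 205]
 [202 203 202 203 203 204 208 2
[... 2256 characters left out ...]
 205 201 191 176 157 140 130 126 122 125 122 125 123 123 122 123 124 125 126 128]
 [204 206 206 207 203 196 176 155 142 132 125 122 123 122 123 123 123 122 122 122 122 122 123 125 124]
 [204 206 205 204 198 175 147 131 125 122 122 126 123 121 125 123 125 122 123 122 124 124 124 122 122]
 [206 205 205 200 182 148 130 125 123 121 123 121 121 122 124 120 123 123 122 125 123 125 122 122 122]
 [204 206 203 194 166 134 125 124 124 124 123 122 121 123 124 122 124 125 124 123 122 123 123 122 124]
 [206 205 197 176 146 128 124 120 125 122 124 122 124 124 123 125 124 122 123 123 123 124 121 123 124]
 [205 200 182 150 128 124 123 123 121 121 123 122 123 125 125 123 124 122 125 122 125 122 124 121 120]]
```

```bash
python3 -m jog '{"offset":[[0,0,-0.004],[0,0,-0.004],[0,0,-0.003],[0,0,-0.002],[0,0,0]],"yaw":[0,0,0,0,0],"jaw":[1,1,1,1,1]}'
python3 -c "
from h import *
st(); c=cam('side'); g=c['frame'].max(2).astype(int); p=manip.get_obs()['position']; print(proj(c,p), g[222:256,284])"
```

```text
clock: 7.55
position: [0.4622, 0.0587, 0.0019]
ee_rot: [0.043, 0.999, 0.0, -0.0]
ft_force: [0.2, -0.2, 0.5]
grip_width: 0.001
grasp_force: 0.0
t 7.55 p [0.4622 0.0587 0.0019] yaw_y 85.08 zdir [-0.  0. -1.] F [ 0.2 -0.2  0.5] T [ 0.02 -0.03 -0.02] w 0.001 gf 0.0 j [-0.56  0.21  0.36  2.09 -0.1   0.86  1.35]
[283.14654702 247.2003507 ] [ 60  57  60  58  58  57  60  58  60  58  60  59  58  61  77 127 170 171
 148 134 125 123 121 122 121 122 126 120 123 121 123 121 124 125]
```

```bash
python3 -m jog '{"offset":[[0,0,-0.003],[0,0,-0.002],[0,0,-0.001]],"yaw":[0,0,0],"jaw":[1,1,1]}'; python3 -m jog '{"offset":[[0,0,-0.002],[0,0,-0.002],[0,0,-0.001]],"yaw":[0,0,0],"jaw":[1,1,1]}'
python3 -c "
from h import *
c=cam('side'); g=c['frame'].max(2).astype(int); p=manip.get_obs()['position']; print(proj(c,p), g[222:256,284])"
```

```text
clock: 7.85
position: [0.4622, 0.0587, -0.0043]
ee_rot: [0.043, 0.999, -0.0, -0.0]
ft_force: [-0.0, -0.0, -0.1]
grip_width: 0.001
grasp_force: 0.0
clock: 8.1
position: [0.4622, 0.0587, -0.0093]
ee_rot: [0.043, 0.999, -0.0, -0.0]
ft_force: [-0.0, -0.9, -0.4]
grip_width: 0.003
grasp_force: 0.0
[283.06199992 250.96263677] [ 67  66  61  60  63  59  58  56  57  57  57  57  60  59  60  60  61  58
  73  96 114 123 125 120 123 124 123 121 124 123 123 123 124 125]
```

```bash
python3 -m jog '{"offset":[[0,0,-0.003],[0,0,-0.003],[0,0,-0.002],[0,0,-0.001]],"yaw":[0,0,0,0],"jaw":[1,1,1,1]}'; python3 -m jog '{"offset":[[0,0,-0.002],[0,0,-0.002],[0,0,-0.001]],"yaw":[0,0,0],"jaw":[1,1,1]}'; python3 -m jog '{"offset":[[0,0,-0.002],[0,0,-0.001],[0,0,-0.001]],"yaw":[0,0,0],"jaw":[1,1,1]}'
python3 -c "
from h import *
c=cam('side'); g=c['frame'].max(2).astype(int); p=manip.get_obs()['position']; print(proj(c,p), g[222:256,284])"
```

```text
clock: 8.48
position: [0.4621, 0.0586, -0.0184]
ee_rot: [0.043, 0.999, -0.0, -0.0]
ft_force: [0.7, 0.7, 0.9]
grip_width: -0.004
grasp_force: 0.0
clock: 8.73
position: [0.4622, 0.0587, -0.0232]
ee_rot: [0.043, 0.999, -0.0, -0.0]
ft_force: [-0.3, -0.0, 0.8]
grip_width: 0.0
grasp_force: 0.0
clock: 8.98
position: [0.4623, 0.0587, -0.0271]
ee_rot: [0.043, 0.999, 0.0, -0.0]
ft_force: [0.0, 0.0, 0.9]
grip_width: -0.001
grasp_force: 0.0
[282.77364573 256.81473291] [ 79  78  77  77  75  73  74  70  61  62  58  57  59  55  57  60  59  57
  57  58  60  59  58  59  70  95 115 122 122 125 123 126 123 125]
```

```bash
python3 -m jog '{"offset":[[0,0,-0.001],[0,0,-0.001],[0,0,0]],"yaw":[0,0,0],"jaw":[1,1,1]}'; python3 -m jog '{"offset":[[0,0,-0.001],[0,0,-0.001],[0,0,0]],"yaw":[0,0,0],"jaw":[1,1,1]}';python3 -m jog '{"offset":[[0,0,-0.001],[0,0,-0.001],[0,0,0]],"yaw":[0,0,0],"jaw":[1,1,1]}'
```

```text
clock: 9.28
position: [0.4623, 0.0587, -0.0291]
ee_rot: [0.043, 0.999, 0.0, -0.0]
ft_force: [-0.9, -0.1, 0.2]
grip_width: -0.001
grasp_force: 0.0
clock: 9.53
position: [0.4622, 0.0587, -0.0311]
ee_rot: [0.043, 0.999, 0.0, -0.0]
ft_force: [-0.2, -1.0, -0.2]
grip_width: 0.004
grasp_force: 0.0
clock: 9.78
position: [0.4624, 0.0587, -0.0327]
ee_rot: [0.043, 0.999, 0.0, -0.0]
ft_force: [-2.2, -0.6, 6.5]
grip_width: 0.0
grasp_force: 3.0
```

Touching the worktop shows that the reported TCP z is 32 mm lower than the real one: contact came at -0.032. x and y agree with the camera. I'll redo the grasp at a reported z of 0.008.

```bash
python3 -m jog '{"offset":[[0,0,0.02],[0,0,0.03],[0,0,0.03],[0.01,0,0.02],[0.025,0,0],[0.025,0,0],[0.025,0,0],[0.025,0,0],[0.002,0,0],[0,0,-0.02],[0,0,-0.02],[0,0,-0.015],[0,0,-0.004],[0,0,0]],"yaw":[0,0,0,0,0,0,0,0,0,0,0,0,0,0],"jaw":[0.5,0,0,0,0,0,0,0,0,0,0,0,0,0]}'
python3 -m jog '{"offset":[[0,0,0],[0,0,0],[0,0,0],[0,0,0],[0,0,0],[0,0,0],[0,0,0],[0,0,0]],"yaw":[0,0,0,0,0,0,0,0],"jaw":[0.4,0.6,0.8,1,1,1,1,1]}' 70
python3 -c "
from h import *
st()"
```

```text
clock: 10.95
position: [0.5731, 0.0585, 0.0069]
ee_rot: [0.043, 0.999, -0.0, -0.001]
ft_force: [0.0, -0.0, 1.0]
grip_width: 0.999
grasp_force: 0.0
clock: 11.62
position: [0.5744, 0.0586, 0.0082]
ee_rot: [0.043, 0.999, 0.0, 0.0]
ft_force: [-0.2, -0.1, 3.2]
grip_width: 0.148
grasp_force: 70.0
t 11.62 p [0.5744 0.0586 0.0082] yaw_y 85.07 zdir [ 0.  0. -1.] F [-0.2 -0.1  3.2] T [-0.14  0.09 -0.05] w 0.148 gf 70.0 j [-0.49  0.42  0.37  1.8  -0.19  0.95  1.45]
```

```bash
python3 -m jog '{"offset":[[-0.005,0.0012,0],[-0.01,0.0024,0],[-0.01,0.0024,0],[-0.01,0.0024,0],[-0.01,0.0024,0],[-0.01,0.0024,0],[-0.01,0.0024,0],[-0.008,0.0019,0],[0,0,0]],"yaw":[0,0,0,0,0,0,0,0,0],"jaw":[1,1,1,1,1,1,1,1,1]}'
python3 -c "
from h import *
st()
for n in ('side','top'):
  c=cam(n)
  for k in ('lid','lid_grip'): print(n,k,[(np.round(x['at'],3).tolist(),round(x['score'],2)) for x in manip.tip_of(c,k)[:2]])"
```

```text
clock: 12.37
position: [0.4992, 0.0768, 0.0077]
ee_rot: [0.042, 0.999, 0.0, -0.001]
ft_force: [-0.5, -0.0, -2.3]
grip_width: 0.152
grasp_force: 69.5
t 12.37 p [0.4992 0.0768 0.0077] yaw_y 85.13 zdir [-0.002  0.    -1.   ] F [-0.5 -0.  -2.3] T [ 0.01 -0.02 -0.  ] w 0.152 gf 69.5 j [-0.57  0.28  0.37  1.99 -0.13  0.89  1.35]
side lid [([0.498, 0.076, 0.004], 0.81)]
side lid_grip [([0.498, 0.08, 0.057], 0.57)]
top lid [([0.505, 0.079, 0.008], 0.43)]
top lid_grip [([0.501, 0.078, 0.056], 0.55)]
```

```bash
python3 -m jog '{"offset":[[0,0,0.01],[0,0,0.025],[0,0,0.03],[0,0,0.03],[0,0,0.02],[0.006,-0.025,0],[0.007,-0.029,0],[0.007,-0.029,0],[0.007,-0.029,0],[0.007,-0.029,0],[0.007,-0.029,0],[0.008,-0.029,0],[0.008,-0.029,0],[0.008,-0.029,0],[0.007,-0.029,0],[0.005,-0.02,0],[0.003,-0.01,0],[0,0,0],[0,0,0]],"yaw":[0,0,0,0,0,-0.5,-0.5,-0.5,-0.5,-0.5,-0.5,-0.5,-0.5,-0.5,0,0,0,0,0],"jaw":[1,1,1,1,1,1,1,1,1,1,1,1,1,1,1,1,1,1,1]}'
python3 - <<'E'
from h import *
st()
for n in ('side','top'):
  c=cam(n)
  for k in ('lid','lid_grip','grinder','grinder_seat'): print(n,k,[(np.round(x['at'],3).tolist(),round(x['score'],2)) for x in manip.tip_of(c,k)[:2]])
  if n=='side':
    u=proj(c,[.579,-.239,.11]).astype(int); save(c,"ins",(u[0]-50,u[1]-37,u[0]+50,u[1]+37),8)
    for nm,p in (("seat rim near",[.579,-.19,.09]),("rim ctr",[.579,-.239,.09])): print(nm,(proj(c,p)-u+[50,37])*8)
E
```

```text
clock: 14.25
position: [0.5813, -0.2394, 0.1231]
ee_rot: [0.082, 0.997, 0.0, -0.0]
ft_force: [-0.3, 0.7, -2.5]
grip_width: 0.147
grasp_force: 69.4
t 14.25 p [ 0.5813 -0.2394  0.1231] yaw_y 80.55 zdir [-0.  0. -1.] F [-0.3  0.7 -2.5] T [ 0.07 -0.   -0.  ] w 0.147 gf 69.4 j [-0.12  0.43  0.58  1.57 -0.25  1.21  1.91]
side lid [([0.58, -0.241, 0.121], 0.86)]
side lid_grip [([0.58, -0.236, 0.174], 0.6), ([0.581, -0.238, 0.072], 0.41)]
side grinder [([0.582, -0.238, -0.001], 0.88)]
side grinder_seat [([0.581, -0.238, 0.068], 0.78), ([0.468, -0.436, 0.002], 0.34)]
seat rim near [393.26887511 401.24395864]
rim ctr [404.47387888 348.12477654]
top lid []
top lid_grip []
top grinder []
top grinder_seat []
```

View pics/ins.png

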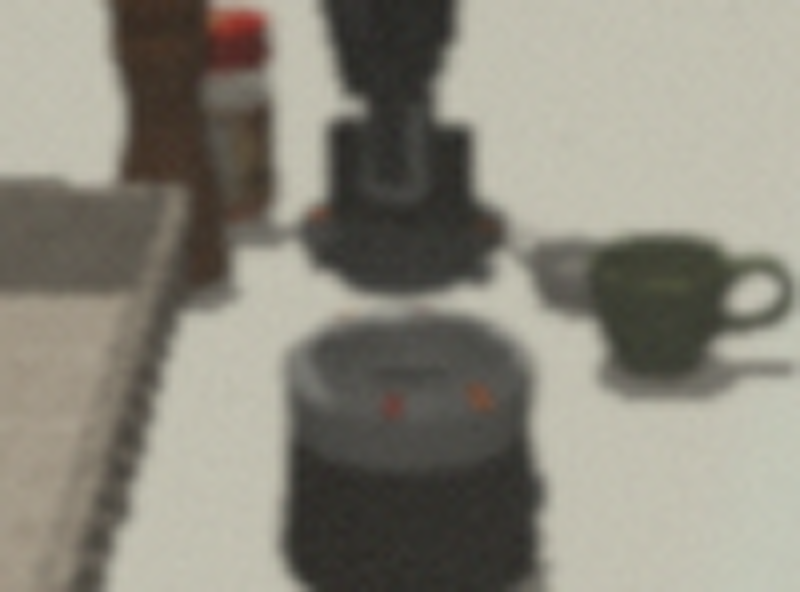

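The side view shows the lid held level over the mouth, rim disc at crop columns 303–505. The grinder sits at 286–532 below it, and nothing is touching. I'll refine the sideways alignment numerically.

Run:
```python
from h import *
c=cam('side'); u=proj(c,[.579,-.239,.11]).astype(int); f=c["frame"].max(2).astype(float)
ox,oy=u-[50,37]
def edges(row,x0,x1,bg=150):
    r=f[row]; xs=np.arange(x0,x1); d=r[xs]<bg; i=xs[d]; a,b=i[0],i[-1]
    s=lambda k,j:(bg-r[k])/(r[j]-r[k])
    return a-s(a,a-1), b+s(b,b+1)
for rr in range(44,54): 
    e=edges(oy+rr,ox+30,ox+78); print("gr",rr,np.round(e,2),np.mean(e).round(2))
for rr in range(28,33):
    e=edges(oy+rr,ox+38,ox+62); print("lid",rr,np.round(e,2),np.mean(e).round(2))
for q in ([.5813,-.2394,.141],[.579,-.239,.09],[.579,-.239,.06],[.589,-.239,.09],[.579,-.239,.141]): print(q,proj(c,q).round(2))
```

```text
gr 44 [230.44 258.5 ] 244.47
gr 45 [230.22 267.27] 248.74
gr 46 [229.97 268.69] 249.33
gr 47 [230.   265.33] 247.67
gr 48 [230.03 267.83] 248.93
gr 49 [230.02 261.53] 245.78
gr 50 [230.12 261.41] 245.77
gr 51 [230.14 261.17] 245.65
gr 52 [230.19 261.1 ] 245.65
gr 53 [230.2  261.11] 245.66
lid 28 [230.61 261.07] 245.84
lid 29 [230.55 260.82] 245.69
lid 30 [231.69 259.5 ] 245.6
lid 31 [232.33 257.55] 244.94
lid 32 [232.88 256.78] 244.83
[0.5813, -0.2394, 0.141] [244.63 148.83]
[0.579, -0.239, 0.09] [245.56 164.52]
[0.579, -0.239, 0.06] [245.66 173.41]
[0.589, -0.239, 0.09] [242.31 164.43]
[0.579, -0.239, 0.141] [245.38 148.89]
```

```bash
python3 -m jog '{"offset":[[-0.0022,0,-0.008],[0,0,-0.01],[0,0,-0.008],[0,0,-0.003],[0,0,0]],"yaw":[0,0,0,0,0],"jaw":[1,1,1,1,1]}'; python3 -m jog '{"offset":[[0,0,-0.002],[0,0,-0.002],[0,0,0]],"yaw":[0,0,0],"jaw":[1,1,1]}'; python3 -m jog '{"offset":[[0,0,-0.001],[0,0,-0.001],[0,0,0]],"yaw":[0,0,0],"jaw":[1,1,1]}';  python3 -c "
from h import *
st()"
```

```text
clock: 15.22
position: [0.5783, -0.2394, 0.0924]
ee_rot: [0.082, 0.997, 0.0, -0.001]
ft_force: [0.3, 0.4, -1.3]
grip_width: 0.145
grasp_force: 69.4
clock: 15.47
position: [0.5791, -0.2398, 0.0899]
ee_rot: [0.082, 0.997, 0.0, -0.0]
ft_force: [0.6, 0.3, -1.2]
grip_width: 0.151
grasp_force: 69.4
clock: 15.72
position: [0.5791, -0.2398, 0.088]
ee_rot: [0.082, 0.997, 0.0, 0.0]
ft_force: [-0.7, 0.4, -2.1]
grip_width: 0.145
grasp_force: 69.4
t 15.72 p [ 0.5791 -0.2398  0.088 ] yaw_y 80.58 zdir [ 0.  0. -1.] F [-0.7  0.4 -2.1] T [-0.06  0.06  0.06] w 0.145 gf 69.4 j [-0.12  0.46  0.57  1.62 -0.26  1.15  1.92]
```

```bash
python3 -m jog '{"offset":[[0,0,-0.002],[0,0,-0.002],[0,0,0]],"yaw":[0,0,0],"jaw":[1,1,1]}'; python3 -m jog '{"offset":[[0,0,-0.002],[0,0,-0.002],[0,0,0]],"yaw":[0,0,0],"jaw":[1,1,1]}'; python3 -m jog '{"offset":[[0,0,-0.001],[0,0,-0.001],[0,0,0]],"yaw":[0,0,0],"jaw":[1,1,1]}'
```

```text
clock: 15.97
position: [0.5789, -0.2396, 0.0835]
ee_rot: [0.082, 0.997, 0.0, -0.0]
ft_force: [0.0, -0.2, -1.9]
grip_width: 0.152
grasp_force: 69.4
clock: 16.22
position: [0.5789, -0.2397, 0.0795]
ee_rot: [0.082, 0.997, 0.0, -0.0]
ft_force: [0.3, -0.0, -1.8]
grip_width: 0.151
grasp_force: 69.4
clock: 16.47
position: [0.579, -0.2397, 0.0778]
ee_rot: [0.082, 0.997, 0.0, -0.0]
ft_force: [0.9, -0.2, -1.7]
grip_width: 0.152
grasp_force: 69.4
```

```bash
python3 -m jog '{"offset":[[0,0,-0.001],[0,0,-0.001],[0,0,0]],"yaw":[0,0,0],"jaw":[1,1,1]}'; python3 -m jog '{"offset":[[0,0,-0.001],[0,0,0]],"yaw":[0,0],"jaw":[1,1]}';  python3 -c "
from h import *
st()
c=cam('side')
for k in ('lid','lid_grip','grinder_seat'): print(k,[(np.round(x['at'],3).tolist(),round(x['score'],2)) for x in manip.tip_of(c,k)[:2]])"
```

```text
clock: 16.72
position: [0.5792, -0.2399, 0.0763]
ee_rot: [0.082, 0.997, 0.0, 0.0]
ft_force: [-0.6, 0.1, 0.7]
grip_width: 0.15
grasp_force: 69.7
clock: 16.88
position: [0.5792, -0.24, 0.0761]
ee_rot: [0.082, 0.997, 0.0, 0.0]
ft_force: [-4.8, 2.6, 9.2]
grip_width: 0.15
grasp_force: 70.9
t 16.88 p [ 0.5792 -0.24    0.0761] yaw_y 80.56 zdir [ 0.001  0.    -1.   ] F [-4.8  2.6  9.2] T [0.57 0.95 0.03] w 0.15 gf 70.9 j [-0.11  0.47  0.56  1.63 -0.27  1.12  1.93]
lid [([0.578, -0.242, 0.072], 0.59), ([0.577, 0.057, 0.035], 0.5)]
lid_grip [([0.578, -0.238, 0.126], 0.83), ([0.411, 0.283, -0.002], 0.2)]
grinder_seat [([0.578, -0.234, 0.073], 0.9)]
```

```bash
python3 -m jog '{"offset":[[0,0,0],[0,0,0],[0,0,0],[0,0,0],[0,0,0],[0,0,0]],"yaw":[-2,-3,-3,-3,-3,0],"jaw":[1,1,1,1,1,1]}' 90; python3 -c "
from h import *
st()"
```

```text
clock: 17.58
position: [0.58, -0.2395, 0.0762]
ee_rot: [0.204, 0.979, 0.0, 0.001]
ft_force: [-1.1, 1.6, 6.7]
grip_width: 0.146
grasp_force: 88.5
t 17.58 p [ 0.58   -0.2395  0.0762] yaw_y 66.42 zdir [ 0.002  0.    -1.   ] F [-1.1  1.6  6.7] T [ 0.54  0.2  -0.01] w 0.146 gf 88.5 j [-0.15  0.48  0.61  1.63 -0.3   1.13  1.7 ]
```

```bash
python3 -m jog '{"offset":[[0,0,0],[0,0,0],[0,0,0],[0,0,0],[0,0,0],[0,0,0],[0,0,0],[0,0,0],[0,0,0]],"yaw":[-3,-3,-3,-3,-3,-3,-3,-3,0],"jaw":[1,1,1,1,1,1,1,1,1]}'
python3 - <<'E'
from h import *
st()
np.set_printoptions(linewidth=250)
c=cam('side')
for n in ("top","side"):
    c=cam(n)
    for b in blobs(c,proj(c,[.579,-.239,.09]),26,(0,110,80),(22,255,255),.088,1): print(n,b, np.degrees(np.arctan2(b[2][1]+.239,b[2][0]-.579)).round(1), np.hypot(b[2][1]+.239,b[2][0]-.579).round(4))
u=proj(c,[.579,-.239,.1]).astype(int); save(c,"tw",(u[0]-25,u[1]-25,u[0]+25,u[1]+20),14)
E
```

```text
clock: 18.33
position: [0.5799, -0.2396, 0.0762]
ee_rot: [0.403, 0.915, 0.0, 0.001]
ft_force: [-1.5, 2.0, 8.0]
grip_width: 0.143
grasp_force: 88.6
t 18.33 p [ 0.5799 -0.2396  0.0762] yaw_y 42.43 zdir [ 0.002  0.    -1.   ] F [-1.5  2.   8. ] T [0.39 0.25 0.07] w 0.143 gf 88.6 j [-0.21  0.5   0.7   1.63 -0.35  1.13  1.32]
side (np.int32(3), array([254.7, 170.3]), array([ 0.5487, -0.2023,  0.088 ])) 129.5 0.0476
```

View pics/tw.png

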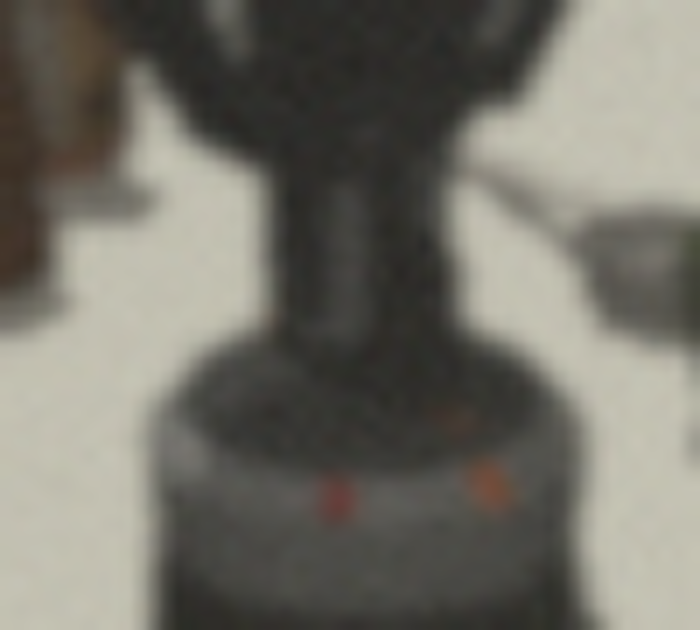

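The side view shows the rim flush. The lid's orange dot is at crop (457,420), just short of the grinder's orange mark at (490,488). I'll compute what is left to turn.

Run:
```python
from h import *
c=cam("side"); u=proj(c,[.579,-.239,.1]).astype(int); o=u-25
C=np.array([.579,-.239])
for p,z in (((457,420),.096),((490,488),.088),((337,500),.088)):
    w=ray(c,o+np.array(p)/14-.5,z)[:2]-C; print(p,w.round(4),np.hypot(*w).round(4),np.degrees(np.arctan2(w[1],w[0])).round(1))
```

```text
(457, 420) [-0.0216  0.0198] 0.0293 137.5
(490, 488) [-0.0298  0.0369] 0.0474 128.9
(337, 500) [0.0021 0.0452] 0.0452 87.3
```

```bash
python3 -m jog '{"offset":[[0,0,0],[0,0,0],[0,0,0],[0,0,0],[0,0,0],[0,0,0]],"yaw":[-2,-1.5,0,0,0,0],"jaw":[1,1,1,1,1,1]}'
python3 - <<'E'
from h import *
st()
c=cam("side"); print([(np.round(x['at'],3).tolist(),round(x['score'],2)) for x in manip.tip_of(c,'lid')[:1]])
u=proj(c,[.579,-.239,.1]).astype(int); save(c,"tw2",(u[0]-25,u[1]-25,u[0]+25,u[1]+20),14)
C=np.array([.579,-.239,0])
for a in (129,133,125): print(a,[((proj(c,C+[r*np.cos(np.radians(a)),r*np.sin(np.radians(a)),.096])-u+25.5)*14).round() for r in (.030,.036)])
E
```

```text
clock: 19.03
position: [0.58, -0.2396, 0.0762]
ee_rot: [0.43, 0.903, 0.001, 0.001]
ft_force: [-1.9, 2.9, 7.6]
grip_width: 0.146
grasp_force: 88.6
t 19.03 p [ 0.58   -0.2396  0.0762] yaw_y 39.11 zdir [ 0.002  0.    -1.   ] F [-1.9  2.9  7.6] T [0.5  0.22 0.07] w 0.146 gf 88.6 j [-0.22  0.51  0.71  1.63 -0.36  1.14  1.27]
[([0.58, -0.241, 0.072], 0.72)]
129 [array([443., 426.]), array([459., 436.])]
133 [array([451., 424.]), array([469., 433.])]
125 [array([435., 428.]), array([449., 438.])]
```

View pics/tw2.png

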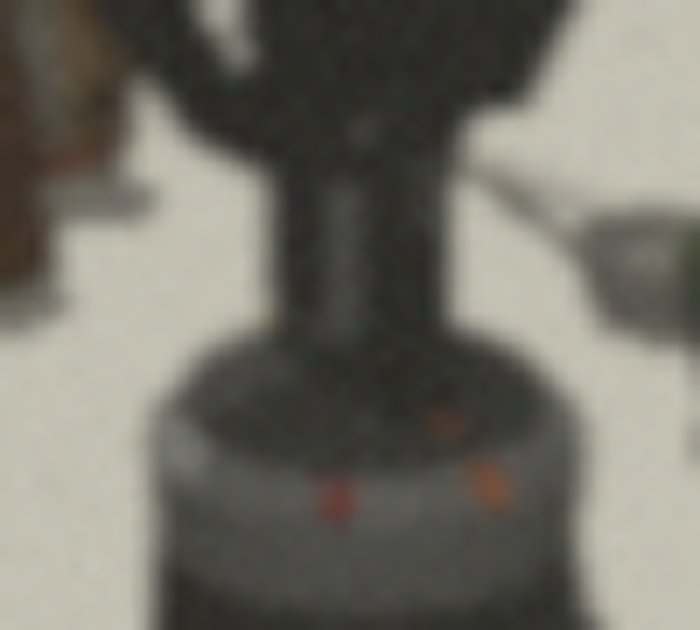

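The lid's dot at (447,424) lines up with the orange mark, within measuring error. The rim is flush and the grip is firm, so I'm handing in.

```bash
python3 -c "
from workcell import manip
print(manip.hand_in())"
```

```text
the job is handed in; nothing more can be done
None
```

Handed in at about 19 s: the lid is seated flush in the grinder, twisted clockwise to the orange marks within about 2° by my measurements, short of the lock, and still gripped. The cup, mug and pod were never touched.

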